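# Pack the canister that fits the transport case

### The job

Press the red catch of the transport case so that its clear lid springs fully open. Then pick from the sloping rack the one canister whose length suits the blue cradle in the case (the others are too long, or so short that they would slide about) and set it down gently, lying flat in the cradle between the two end stops. Let go, and leave the case open and everything else where it stands.

Things in the scene. Friction and masses are not known exactly. Their poses are not given: they have to be found in the camera images.
- case: white open-topped case, fixed, 160 (x) x 190 (y) x 62 (z) mm, walls 4 mm, inner floor 8 mm above the table, bare for 75 mm on each side of the cradle. Origin: centre of its underside; z up, x from the catch side (front, towards the robot) to the hinge side, y along the front.
- cradle (a point): centre of the blue cradle in the case: where the middle of a canister lies when on the rails midway between the stops, 38 mm above the table. Axes as the case's; the cradle runs along x. Two rails 22 mm apart, tops 24 mm above the table; at each end a stop 60 mm wide, top 46 mm above the table; 128 mm free between the stops. A canister may lie either way round.
- lid (a joint): angle of the clear, blue-rimmed lid (163 x 190 x 6 mm) hinged along the far (+x) top edge of the case: 0 closed, held by the catch; 1.9 rad fully open, leaning back beyond upright. Once freed, a damped spring opens it by itself in one to two seconds, its front edge swinging up and away from the catch, and keeps it open.
- lid_front (a point): middle of the lid's front edge, top face; moves with the lid.
- catch (a joint): angle of the red rocker catch on the front of the case: 0 at rest, 0.28 rad at its stop. Pressing its bar down pulls the hook back from the lid's edge and frees the lid at about 0.17 rad; a spring returns it. Fully down takes about 5 N at the press_bar point, which sinks about 8 mm.
- press_bar (a point): point to press, straight down: top face of the red press bar, 53 mm above the table, 126 mm in front of the case's origin. The bar is 60 mm wide (along the case's y) and reaches 14 mm further forward and 25 mm back to the red hook, which stands up to 75 mm above the table.
- rack: white and grey rack, fixed, 290 mm wide (y). Origin: centre of its underside; z up, x away from the low front edge. Its open bed rises 35 degrees towards +x. Three bays at y = -80, 0, +80 mm; in each a canister lies on two rails straight up the slope (in the rack's xz plane), base end down against a lip, cap up. Canister axis 30 mm off the bed; lip 26 mm off the bed.
- bar (a point): middle of the horizontal steel carrying bar (14 mm thick, along the rack's y, 300 mm long) over the canisters, 205 mm above the table; its side arms at y = +-150 mm run back to posts. It bars a straight-down grasp: reach in beneath it from the front, tilted square to the slope; lift 25 to 30 mm off the bed, draw the canister forward (-x of the rack) by 80 mm, then raise it.
- can_short: short white rigid canister with a blue screw cap at one end: cylinder 36 mm diameter, 92 mm long overall, about 0.1 kg. Origin: centre of its base (the uncapped end); its z axis runs along the cylinder to the cap. The three canisters look alike but for length and start in the rack in any order.
- can_medium: medium white rigid canister with a blue screw cap at one end: cylinder 36 mm diameter, 116 mm long overall, about 0.1 kg. Origin: centre of its base (the uncapped end); its z axis runs along the cylinder to the cap. The three canisters look alike but for length and start in the rack in any order.
- can_long: long white rigid canister with a blue screw cap at one end: cylinder 36 mm diameter, 140 mm long overall, about 0.1 kg. Origin: centre of its base (the uncapped end); its z axis runs along the cylinder to the cap. The three canisters look alike but for length and start in the rack in any order.
- can_medium_mid (a point): middle of the medium canister, on its axis; z axis along the cylinder to the cap.
- bottle: bystander: loose blue bottle, 68 mm diameter, 170 mm tall, standing. Origin: centre of its underside.
- bowl: bystander: loose steel bowl, 90 mm across, 40 mm tall. Origin: centre of its underside.
- carton: bystander: loose green carton, 100 x 70 x 60 mm. Origin: centre of its underside.
Things that resemble listed ones, but are neither listed nor needed, are in the scene too. What is shaped like the can_medium but orange or yellow is not meant.

How it is judged:
By the outcome, as a careful person would: the job done as asked, in the order asked, and still so for the second after the job is handed in, with the robot touching nothing.
It also fails if it takes over 64 s, if anything falls off the work surface, if the arm or the gripper's body presses on something with over 40 N, if the wrist force passes 120 N, or if a joint passes its speed limit or range.

### The arm

A 6-joint arm with a two-finger parallel gripper is mounted at the origin on the work surface. World frame = base frame: x ahead of the robot, y to its left, z up, the work surface at z = 0. Lengths are in m, angles in degrees, forces in N, time in s.
With the tool pointing down it reaches from about 0.4 to 0.825 m from the base axis. Payload 7 kg.
Tool frame: the origin (TCP) lies at the very end of the fingers, on their centre line; the grasp point (between the pads) lies 19 mm behind it (r.hold_point_z is the distance from the TCP to the grasp point, in m); x points along the fingers, y is the direction in which the jaws open and shut, and the axes are right-handed (so a half turn about x gives the same grasp; the last joint's range is limited). The gripper opens to 88 mm and grips with 3 to 60 N. Pads are 19 mm wide; open, the fingers measure 130 mm over their backs; the gripper's body (78 mm by 193 mm) begins 47 mm behind the grasp point.
Start: joints at [-51.446, 20.546, 0.682, 0, -70.136, -16.507], TCP at [0.253, -0.626, 0.227] pointing down, gripper open.
Joint ranges: [-176.03, 176.03], [-82.01, 121.73], [-58.28, 71.71], [-173.87, 95.51], [-174.79, -0.11], [-173.66, 173.66]. Speed limits (degrees/s): [136.94, 136.94, 172.46, 180, 180, 180].

### API

Orientations are given as [roll, pitch, yaw] about the fixed x, y, z axes, in that order (R = Rz(yaw) Ry(pitch) Rx(roll)).
In Python, from plant import r gives the robot as it stands. The module is installed in compiled form; this text tells all that it offers.
- The arm moves only by the shell command python3 -m creep 'ROWS' [FORCE]. ROWS is JSON, a list of rows, each a list of 7 numbers: the turn, a rotation vector about the tool's x, y, z in rad, then the shift along the tool's x, y, z in cm, then the opening in per cent of the stroke, from 0 (shut) to 100 (fully open). In form: [[rx, ry, rz, x, y, z, fingers], ...]. A call has 1 to 8 rows; each row shifts and turns the commanded pose from where the row before left it, along the tool's axes as they then stand; what a row does not reach is not made up. A row lasts 1/10 s, in which the tool goes at most 50 mm and 8.59 degrees, less where a joint would pass 70% of its speed; a pose out of reach is approached as far as the arm can. A call is refused whole if a number of a shift passes 5 or a number of a turn 0.15, either way. A call with a gripper value outside its range is refused whole. The fingers move at their own pace and stop on an object; FORCE is the grip in N (left out, the last holds). Time passes only in rows, so rows that do not move let the fingers close. It gives the time, the measured TCP pose, the force and the opening at its end, in the units of the state.
- r.get_state(): the state, without advancing time (a new reading comes with each control period).
- r.capture(name): name is "side" or "top" or "wrist"; returns (picture, depth): 420x560x3 uint8, blue, green, red; 420x560 float32, m along the optical axis (not along the pixel's ray), 0 where there is no reading.
- r.camera_info(name): a dict with "fovy" (degrees; the focal length in pixels is half the picture's height over the tangent of half this angle, whatever the lens; pixels are square), "cx", "cy" (the principal point, pixels), "camera_from_world" (4x4, takes a point from world to camera coordinates). Camera axes: x right, y down, z forward; pixel columns grow to the right and rows downward; lengths in m; the calibration is good to about 2 mm. A picture is of the moment at which its call begins: read the wrist's pose just before it. camera_info takes no time and is no camera call; for the wrist camera it gives the pose at the moment of the call.
- r.close_job(): hands the job in, once; it reports no verdict.
Trained networks look in the newest picture that a camera, given by its name, has taken for a name from the list of things; names that differ only in an ending like _2 or _b are one class to them, and where a whole thing is asked for, a point or a joint stands for the part that bears it (a point fixed in the world has none). Each returns a list of dicts, best first, with "score" (0 to 1); they miss things now and then, are a little off and sometimes report something else, mostly with a low value. They report only what shows in the picture. A call takes as long as a camera call. They do not tell look-alikes from the thing itself.
- r.look_for(query, camera): "rect" ([left, top, right, bottom] in pixels, round what is visible of it).
- r.masks_of(query, camera): "pixels" (420x560 bool, what is visible of it) and "rect" ([left, top, right, bottom] in pixels, round what is visible of it).
The state is a dict: "time_s": time; "joints": joint angles; "qd": joint speeds; "joint_torque": joint torques, N m; "tcp_pos": TCP position; "eef_rot": TCP orientation; "contact_force": force on the tool from outside, world axes, zero at the start; "moment": the same for the moment, N m; "gripper_width": finger opening in m.
Only numpy, scipy, OpenCV 4.12 (cv2) and the standard library are available. Lean on these libraries where they do the work, as an engineer would, in place of code of your own. Each camera call takes 0.05 s, during which the arm holds its last target. There are 200 camera calls.

## Working session

There is one attempt and no reset: what is moved stays moved. The work goes in short steps, Python scripts to look and compute and a shell command to move; the robot and the scene stay as the last step left them, time stands still between calls to the robot, and variables do not carry over. Pictures are saved under pics/ and viewed, about 8 in all and at most 12, crops included, and the job is handed in when it is done.

```bash
mkdir -p pics
cat > h.py <<'E'
import numpy as np, cv2
from plant import r
from scipy.spatial.transform import Rotation as Ro
def info(n):
    c=r.camera_info(n); f=210/np.tan(np.radians(c['fovy'])/2); return f,c['cx'],c['cy'],np.array(c['camera_from_world'])
def pts(n,d,mask=None):
    f,cx,cy,T=info(n); v,u=np.nonzero((d>0) if mask is None else (mask&(d>0))); z=d[v,u]
    P=np.c_[(u-cx)/f*z,(v-cy)/f*z,z]; R=T[:3,:3]; return (P-T[:3,3])@R
def proj(n,p):
    f,cx,cy,T=info(n); q=T[:3,:3]@np.array(p)+T[:3,3]; return f*q[0]/q[2]+cx,f*q[1]/q[2]+cy
E
python3 - <<'E'
from h import *
s=r.get_state(); print(s)
for n in('top','side'):
    im,d=r.capture(n); cv2.imwrite(f'pics/{n}0.png',im); np.save(f'{n}0.npy',d); f,cx,cy,T=info(n); print(n,f,cx,cy,-T[:3,:3].T@T[:3,3])
    for q in('case','rack','catch','can_medium','can_short','can_long','lid','bottle','bowl','carton'):
        for m in r.masks_of(q,n)[:4]:
            p=pts(n,d,m['pixels']); print(q,round(m['score'],2),np.round(m['rect']),m['pixels'].sum(),np.round(np.median(p,0),3) if len(p) else '')
E
```

```text
{'time_s': 0.0, 'joints': array([-5.14464800e+01,  2.05926060e+01,  6.32274486e-01, -2.07588430e-02,
       -7.01336566e+01, -1.65054685e+01]), 'qd': array([ 0.03781455,  0.03249482, -0.01719496,  0.0385762 ,  0.01005726,
        0.05170009]), 'joint_torque': array([ 1.65613937e-04, -5.82705331e+01,  2.93054688e+01,  6.99694991e+00,
        6.84364364e-03, -2.40360650e-04]), 'tcp_pos': array([ 0.25316251, -0.62519662,  0.22559606]), 'eef_rot': array([ 94.77763974,  89.90400682, 116.81862081]), 'contact_force': array([ 0.28909867, -0.04091423, -0.10814144]), 'moment': array([0.02126214, 0.0441197 , 0.00258365]), 'gripper_width': 0.0877400902574603}
top 525.5433314655186 274.2262047113885 207.90766027062256 [0.28305076 0.02714951 1.88211015]
case 0.62 [296. 195. 359. 263.] 2923 [ 0.532 -0.189  0.068]
rack 0.68 [152. 149. 250. 214.] 3218 [0.674 0.253 0.03 ]
rack 0.4 [175. 179. 193. 215.] 311 [0.609 0.307 0.087]
catch 0.73 [300. 195. 357. 248.] 2519 [ 0.544 -0.193  0.069]
catch 0.51 [314. 240. 334. 262.] 306 [ 0.437 -0.182  0.054]
can_medium 0.89 [253. 228. 265. 262.] 331 [0.459 0.044 0.
[... 1137 characters left out ...]
 325. 334. 371.] 609 [0.376 0.361 0.032]
can_medium 0.6 [292. 243. 328. 256.] 426 [0.464 0.055 0.031]
can_short 0.61 [222. 271. 255. 292.] 342 [0.62  0.239 0.08 ]
can_short 0.25 [298. 121. 328. 148.] 682 [ 0.529 -0.434  0.054]
can_long 0.66 [211. 239. 259. 266.] 620 [0.652 0.166 0.093]
lid 0.58 [264. 155. 324. 206.] 2036 [ 0.551 -0.181  0.068]
bottle 0.63 [217. 182. 238. 232.] 657 [0.732 0.006 0.109]
bottle 0.45 [213. 292. 259. 313.] 455 [0.606 0.318 0.082]
bowl 0.98 [232. 366. 267. 402.] 980 [0.538 0.484 0.018]
bowl 0.64 [264. 152. 339. 215.] 3067 [ 0.542 -0.16   0.067]
carton 0.72 [296. 122. 327. 149.] 707 [ 0.529 -0.435  0.053]
carton 0.16 [262. 154. 340. 216.] 3096 [ 0.541 -0.16   0.067]
```

```bash
ls
```

```text
h.py
pics
side0.npy
top0.npy
```

Run:
```python
from h import *
t=cv2.imread('pics/top0.png')[140:290,110:430]; s=cv2.imread('pics/side0.png')[110:420,180:360]
cv2.imwrite('pics/a.png',cv2.resize(t,None,fx=2.5,fy=2.5,interpolation=3)); cv2.imwrite('pics/b.png',cv2.resize(s,None,fx=1.9,fy=1.9,interpolation=3))
```

```text
(no output)
```

View pics/a.png

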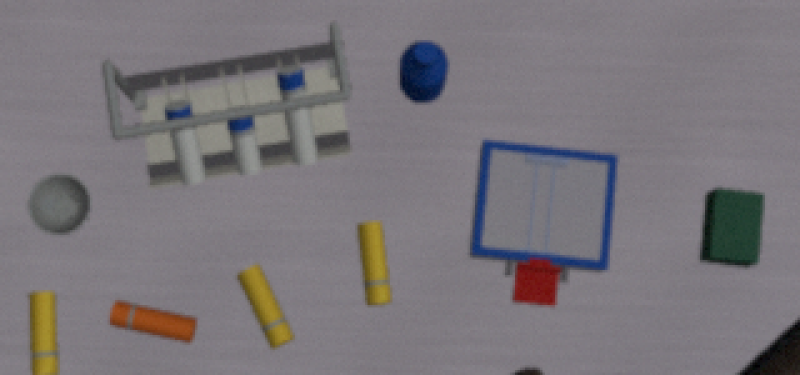

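View pics/b.png

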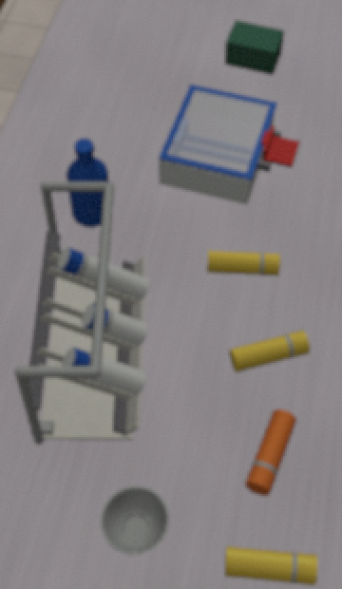

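```bash
cat >> h.py <<'E'
def ray(n,u,v,z):
    f,cx,cy,T=info(n); R=T[:3,:3]; o=-R.T@T[:3,3]; d=R.T@np.array([(u-cx)/f,(v-cy)/f,1]); return o+d*(z-o[2])/d[2]
E
python3 - <<'E'
from h import *
im=cv2.imread('pics/top0.png').astype(int); d=np.load('top0.npy'); B,G,R=im[...,0],im[...,1],im[...,2]
V,U=np.mgrid[:420,:560]
red=(R>120)&(G<70)&(B<70)&(U>300)&(U<350); p=pts('top',d,red); print('red',p.mean(0),p.min(0),p.max(0))
q=np.array([ray('top',u,v,.068)[:2] for v,u in zip(*np.nonzero((B>110)&(R<80)&(U>290)&(U<365)&(V>190)&(V<255)))])
rc=cv2.minAreaRect((q*1000).astype(np.float32)); print('lid',rc, cv2.boxPoints(rc))
b=pts('top',d,(U>150)&(U<252)&(V>145)&(V<216)); k=(b[:,2]>.19)&(b[:,2]<.225); b=b[k]; print('bar pts',len(b),b.min(0),b.max(0))
rc=cv2.minAreaRect((b[:,:2]*1000).astype(np.float32)); print(rc,cv2.boxPoints(rc))
for nm,(u,v) in dict(barL=(117,134),barR=(347,94)).items(): print(nm,ray('top',u/2.5+110,v/2.5+140,.205))
for c in((150,185),(350,150)): print('frontedge',ray('top',c[0]/2.5+110,c[1]/2.5+140,.03))
for c,z in(((188,145),.1),((246,150),.1),((304,130),.1)): print('can',ray('top',c[0]/2.5+110,c[1]/2.5+140,z))
for n in('top','side'):
    dd=np.load(n+'0.npy')
    ii=r.capture(n)
    for c in ('can_medium','can_short','can_long'):
        for m in r.masks_of(c,n)[:5]:
            pp=pts(n,dd,m['pixels']); 
            if len(pp) and np.median(pp[:,0])>.55 and np.median(pp[:,2])<.15:
                pp=pp[(pp[:,2]>.05)&(pp[:,2]<.18)]
                w,v,_=cv2.PCACompute2(pp.astype(np.float32),None); a=v[0]*np.sign(v[0][0]); t=(pp-w)@a; print(n,c,round(m['score'],2),w,a,np.ptp(t),np.degrees(np.arcsin(a[2])))
E
```

```text
red [ 0.42369635 -0.18250026  0.05321332] [ 0.40616757 -0.20962454  0.0446853 ] [ 0.44523018 -0.1533704   0.06358425]
lid ((544.50048828125, -192.7552032470703), (187.83131408691406, 160.21591186523438), 84.41890716552734) [[ 455.63855 -278.43478]
 [ 615.095   -294.0165 ]
 [ 633.3624  -107.07562]
 [ 473.906    -91.4939 ]]
bar pts 651 [0.5979078  0.07931184 0.19128952] [0.75687203 0.40292544 0.22411513]
((676.1071166992188, 241.2344970703125), (104.559814453125, 314.54254150390625), 11.656338691711426) [[593.1301   384.6997  ]
 [656.68066   76.643936]
 [759.0841    97.76929 ]
 [695.53357  405.82507 ]]
barL [0.60066732 0.37903519 0.205     ]
barR [0.66157772 0.08332195 0.205     ]
frontedge [0.5613223 0.3647781 0.03     ]
frontedge [0.61916041 0.08243821 0.03      ]
can [0.60770121 0.30302874 0.1       ]
can [0.60277161 0.22321465 0.1       ]
can [0.63286051 0.14458846 0.1       ]
top can_medium 0.6 [[0.6096174  0.30782104 0.08788826]] [0.8224066  0.1791216  0.53996605] 0.11910132150222233 32.681328
top can_short 0.62 [[0.6144939  0.22782436 0.08214327]] [0.786869   0.17448987 0.5919378 ] 0.0878428785462288 36.29464
top can_long 0.73 [[0.61108804 0.3075124  0.08920556]] [0.8215333  0.16567817 0.5455586 ] 0.11816466817139462 33.062843
top can_long 0.55 [[0.653949   0.1543692  0.09840699]] [0.81343174 0.15818335 0.55973834] 0.1419571987184523 34.037704
side can_medium 0.75 [[0.61320627 0.31706125 0.08690834]] [0.8188354  0.10194208 0.5649041 ] 0.11668011991153238 34.395634
side can_short 0.58 [[0.62293816 0.23870826 0.08062404]] [0.86898464 0.11708312 0.48078865] 0.0922457235796374 28.73692
side can_long 0.97 [[0.6640767  0.16688061 0.09885734]] [0.8287947  0.14953323 0.5392022 ] 0.1399691780780392 32.62935
```

```bash
cat >> h.py <<'E'
def Rt(s=None): s=s or r.get_state(); return Ro.from_euler('xyz',s['eef_rot'],degrees=True)
def plan(p,x,y):
    """target tcp p, tool x dir, tool y dir -> total turn (tool axes), then shift cm in new axes"""
    s=r.get_state(); R=Rt(s); x=np.array(x,float);x/=np.linalg.norm(x); y=np.array(y,float); y-=x*(x@y); y/=np.linalg.norm(y)
    for sg in(1,-1):
        Q=Ro.from_matrix(np.c_[x,sg*y,np.cross(x,sg*y)]); w=(R.inv()*Q).as_rotvec(); dp=(np.array(p)-s['tcp_pos'])*100
        print('sg',sg,'turn',np.round(w,3),'n%.1f'%(np.linalg.norm(w)/.15),'| shift after',np.round(Q.inv().apply(dp),2),'| shift before',np.round(R.inv().apply(dp),2))
E
python3 - <<'E'
from h import *
s=r.get_state(); R=Rt(s); print(R.as_matrix().round(3))
f,cx,cy,T=info('wrist'); c=-T[:3,:3].T@T[:3,3]; print('cam in tool',R.inv().apply(c-s['tcp_pos']),'axis',R.inv().apply(T[2,:3]))
yw=np.radians(-5.58); ex=np.array([np.cos(yw),np.sin(yw),0]); ey=np.array([-np.sin(yw),np.cos(yw),0])
o=np.array([.546,-.193,0]); pb=o-.132*ex; print(pb)
plan(pb+[0,0,.10],[0,0,-1],ey)
E
```

```text
[[-0.    -0.375  0.927]
 [ 0.     0.927  0.375]
 [-1.     0.     0.   ]]
cam in tool [-0.1582949   0.00077661 -0.08061248] axis [9.54488084e-01 2.07951528e-05 2.98249051e-01]
[ 0.41462549 -0.18016491  0.        ]
sg 1 turn [ 0.482  0.    -0.   ] n3.2 | shift after [12.65 45.91 11.72] | shift before [12.65 35.24 31.67]
sg -1 turn [-2.659  0.     0.   ] n17.7 | shift after [ 12.65 -45.91 -11.72] | shift before [12.65 35.24 31.67]
```

```bash
python3 -m creep '[[0.12,0,0,0,0,0,0],[0.12,0,0,0,0,0,0],[0.12,0,0,0,0,0,0],[0.122,0,0,0,0,0,0],[0,0,0,0,3.8,1,0],[0,0,0,0,3.8,1,0],[0,0,0,0,3.8,1,0],[0,0,0,0,3.8,1,0]]' && python3 -m creep '[[0,0,0,1,3.8,1,0],[0,0,0,1,3.8,1,0],[0,0,0,1,3.8,1,0],[0,0,0,1,3.8,1,0],[0,0,0,1.5,3.8,1,0],[0,0,0,1.5,3.8,1,0],[0,0,0,1.5,3.8,1,0],[0,0,0,1.5,3.8,1,0]]'
python3 - <<'E'
from h import *
s=r.get_state(); print(s['contact_force'],s['gripper_width'],s['time_s'])
plan([.4146,-.1802,.10],[0,0,-1],[.0972,.9953,0])
im,d=r.capture('wrist'); cv2.imwrite('pics/w1.png',im)
for m in r.masks_of('catch','wrist')[:2]:
    p=pts('wrist',d,m['pixels']); print(m['score'],m['rect'],np.percentile(p,[3,50,97],axis=0))
E
```

```text
time_s: 2.3
tcp_pos: [0.3082, -0.4769, 0.2265]
eef_rot: [-34.8, 90.0, -40.4]
contact_force: [0.5, -0.5, -0.1]
gripper_width: 0.0294
time_s: 3.1
tcp_pos: [0.4176, -0.1819, 0.1265]
eef_rot: [3.0, 89.9, -2.6]
contact_force: [0.7, 0.3, 0.1]
gripper_width: 0.0002
[0.65436181 0.3348972  0.14808103] 0.00023963355426715317 3.1
sg 1 turn [ 0.     0.001 -0.   ] n0.0 | shift after [ 2.65  0.14 -0.31] | shift before [ 2.65  0.14 -0.32]
sg -1 turn [-3.141e+00  0.000e+00  2.000e-03] n20.9 | shift after [ 2.65 -0.14  0.31] | shift before [ 2.65  0.14 -0.32]
0.61 [248.5, 206.5, 324.2, 283.7] [[ 0.40698826 -0.20547692  0.05022015]
 [ 0.42409734 -0.17731518  0.05207422]
 [ 0.44817196 -0.14937967  0.05350113]]
```

View pics/w1.png

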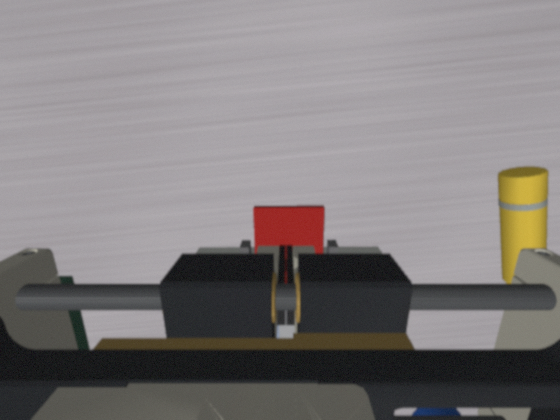

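```bash
python3 -m creep '[[0,0,0,2.5,0.1,-0.3,0],[0,0,0,2.5,0,0,0],[0,0,0,1.5,0,0,0],[0,0,0,0.6,0,0,0],[0,0,0,0.4,0,0,0],[0,0,0,0.4,0,0,0],[0,0,0,0.2,0,0,0]]'
python3 - <<'E'
from h import *
s=r.get_state(); print(s['contact_force'],s['tcp_pos'])
im,d=r.capture('side')
for m in r.masks_of('lid','side')[:2]: p=pts('side',d,m['pixels']); print(m['score'],m['rect'],p.max(0))
E
```

```text
time_s: 3.9
tcp_pos: [0.4136, -0.1824, 0.0458]
eef_rot: [-165.4, 90.0, -170.9]
contact_force: [-3.9, -1.4, 5.8]
gripper_width: 0.0002
[-3.94689429 -1.37246653  5.76048923] [ 0.41363245 -0.18239272  0.04579168]
0.74 [263.3, 153.7, 318.7, 198.1] [0.65508336 0.07771128 0.41562628]
```

```bash
python3 -m creep '[[0,0,0,0.15,0,0,0],[0,0,0,0,0,0,0],[0,0,0,0,0,0,0]]'
python3 - <<'E'
from h import *
im,d=r.capture('side'); cv2.imwrite('pics/s1.png',cv2.resize(im[90:260,200:400],None,fx=3,fy=3))
for m in r.masks_of('lid','side')[:2]: p=pts('side',d,m['pixels']); print(m['score'],m['rect'],np.percentile(p,97,axis=0))
E
```

```text
time_s: 4.3
tcp_pos: [0.4137, -0.1824, 0.0447]
eef_rot: [-145.6, 90.0, -151.2]
contact_force: [-6.0, -1.1, 9.1]
gripper_width: 0.0006
0.94 [263.0, 132.7, 310.0, 191.8] [ 0.63339277 -0.09725301  0.18765566]
```

View pics/s1.png

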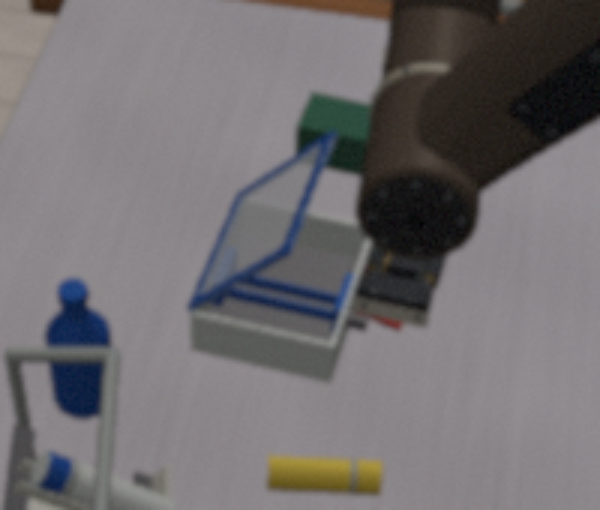

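```bash
python3 -m creep '[[0,0,0,-2,0,0,0],[0,0,0,-4,0,-0.5,0],[0,0,0,-4.5,0,-0.5,30],[0,0,0,-4.5,0,0,68],[0,0,0,-4.5,0,0,68]]'
python3 - <<'E'
from h import *
yw=np.radians(11.65); c,s_=np.cos(yw),np.sin(yw); S,C=np.sin(np.radians(35)),np.cos(np.radians(35))
x=np.array([c*S,s_*S,-C]); y=np.array([-s_,c,0]); m=np.array([.6175,.3094,.0764]); 
print(m-.12*x); plan(m-.12*x,x,y)
E
```

```text
time_s: 4.9
tcp_pos: [0.4046, -0.1811, 0.2419]
eef_rot: [6.7, 89.8, 1.1]
contact_force: [0.8, -0.3, 0.2]
gripper_width: 0.0187
[0.55008875 0.29550114 0.17469825]
sg 1 turn [-0.291 -0.603  0.092] n4.5 | shift after [19.2  43.74 15.7 ] | shift before [ 6.77 48.84  9.84]
sg -1 turn [2.722 0.13  0.853] n19.0 | shift after [ 19.2  -43.74 -15.7 ] | shift before [ 6.77 48.84  9.84]
```

```bash
python3 -m creep '[[0,0,0,0,4.5,0.2,68],[0,0,0,0,4.5,0.2,68],[0,0,0,0,4.5,0.2,68],[0,0,0,0,4.5,0.2,68],[0,0,0,0,4.5,0.2,68],[0,0,0,0,4.5,0.2,68],[0,0,0,0,4.5,0.2,68],[0,0,0,0,4.5,0.2,68]]' && python3 -m creep '[[0,0,0,0,4.5,0.2,68],[0,0,0,0,4.5,0.2,68],[-0.058,-0.12,0.018,0,0,0,68],[-0.058,-0.12,0.018,0,0,0,68],[-0.058,-0.12,0.018,0,0,0,68],[-0.058,-0.12,0.018,0,0,0,68],[-0.058,-0.12,0.018,0,0,0,68]]'
python3 - <<'E'
from h import *
yw=np.radians(11.65); c,s_=np.cos(yw),np.sin(yw); S,C=np.sin(np.radians(35)),np.cos(np.radians(35))
x=np.array([c*S,s_*S,-C]); y=np.array([-s_,c,0]); m=np.array([.6175,.3094,.0764]); 
plan(m-.10*x,x,y)
im,d=r.capture('wrist'); cv2.imwrite('pics/w2.png',im); u=np.cross(x,y)
print('u',u)
for q in('can_medium','can_short','can_long'):
  for k in r.masks_of(q,'wrist')[:4]:
    p=pts('wrist',d,k['pixels']); 
    if len(p): t=p@u; n=p@-x; w=p@y; print(q,round(k['score'],2),np.round(k['rect']),'u',np.percentile(t,[1,99]),'n',np.percentile(n,[2,90,98]),'w',np.percentile(w,[3,97]), np.median(p,0))
print('exp u',m@u,'n',m@-x,'w',m@y)
E
```

```text
time_s: 5.7
tcp_pos: [0.4555, 0.1783, 0.24]
eef_rot: [48.1, 89.8, 42.6]
contact_force: [1.7, -0.1, -0.0]
gripper_width: 0.0596
time_s: 6.4
tcp_pos: [0.4758, 0.2567, 0.2536]
eef_rot: [0.1, 57.8, 12.9]
contact_force: [2.0, -0.1, 1.6]
gripper_width: 0.0597
sg 1 turn [ 0.017 -0.049 -0.012] n0.4 | shift after [13.08  2.31  2.08] | shift before [12.99  2.1   2.75]
sg -1 turn [-3.124  0.019 -0.076] n20.8 | shift after [13.08 -2.31 -2.08] | shift before [12.99  2.1   2.75]
u [0.80227702 0.16541357 0.57357644]
can_medium 0.92 [512.   0. 560.  75.] u [0.37633362 0.43463269] n [-0.27100687 -0.23844228 -0.23522319] w [0.40038755 0.42384921] [0.38723369 0.49419814 0.03098726]
can_medium 0.76 [290. 164. 318. 248.] u [0.53670995 0.65034357] n [-0.31531743 -0.3001598  -0.2994152 ] w [0.16086024 0.1934134 ] [0.60814616 0.30551348 0.08957422]
can_medium 0.73 [385.   0. 475.  40.] u [0.37995511 0.40485354] n [-0.24813019 -0.22403775 -0.2222652 ] w [0.25471407 0.32375446] [0.38352988 0.38251437 0.03622268]
can_medium 0.7 [229.   3. 278.  54.] u [0.38167598 0.41784275] n [-0.25233883 -0.2271452  -0.22455439] w [0.10472081 0.14024842] [0.42755068 0.21429179 0.03531647]
can_short 0.88 [230. 158. 255. 230.] u [0.53617006 0.62650268] n [-0.322869   -0.29997783 -0.29922599] w [0.08085871 0.11455928] [0.61572702 0.22808379 0.08278082]
can_long 0.71 [168. 161. 198. 264.] u [0.53540465 0.67129967] n [-0.33642621 -0.2997277  -0.29881144] w [0.00348925 0.03566648] [0.64554851 0.15670482 0.0921753 ]
exp u 0.5904062606752999 n -0.3201397357496767 w 0.1783327422251363
```

View pics/w2.png

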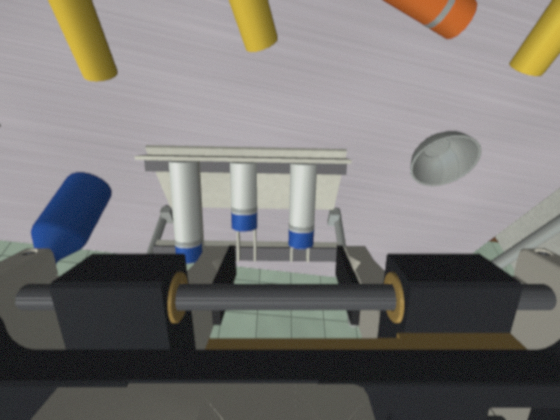

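```bash
python3 -m creep '[[0.017,-0.049,-0.012,0,0,0,68],[0,0,0,0,1.2,1.2,68],[0,0,0,2.5,1.1,1.2,68],[0,0,0,3.5,0,0,68],[0,0,0,3.5,0,0,68],[0,0,0,3,0,0,68],[0,0,0,0,0,0,68]]'
python3 - <<'E'
from h import *
yw=np.radians(11.65); c,s_=np.cos(yw),np.sin(yw); S,C=np.sin(np.radians(35)),np.cos(np.radians(35))
x=np.array([c*S,s_*S,-C]); y=np.array([-s_,c,0]); u=np.cross(x,y); m=.594*u+.3175*x+.177*y
print(m); plan(m+.019*x,x,y)
im,d=r.capture('wrist'); cv2.imwrite('pics/w3.png',cv2.resize(im[60:300,100:420],None,fx=2.4,fy=2.4))
for q in('can_medium','can_short','can_long'):
  for k in r.masks_of(q,'wrist')[:4]:
    p=pts('wrist',d,k['pixels']); 
    if len(p): t=p@u; n=p@-x; w=p@y; print(q,round(k['score'],2),np.round(k['rect']),'u',np.percentile(t,[1,99]),'n',np.percentile(n,[90,98]),'w',np.percentile(w,[3,97]))
E
```

```text
time_s: 7.3
tcp_pos: [0.5767, 0.2805, 0.1971]
eef_rot: [0.9, 59.7, 13.5]
contact_force: [-0.2, -0.2, -1.0]
gripper_width: 0.0593
[0.6191694  0.30838342 0.08062363]
sg 1 turn [ 0.011 -0.083 -0.017] n0.6 | shift after [14.15  1.87 -2.81] | shift before [14.36  1.66 -1.61]
sg -1 turn [-3.128  0.026 -0.13 ] n20.9 | shift after [14.15 -1.87  2.81] | shift before [14.36  1.66 -1.61]
can_medium 0.68 [288. 122. 328. 247.] u [0.53650707 0.64950801] n [-0.29885166 -0.29805892] w [0.16526441 0.19817398]
can_short 0.74 [203. 120. 243. 219.] u [0.53616543 0.62572866] n [-0.29803774 -0.29736334] w [0.08750449 0.11994255]
can_short 0.27 [  2. 145.  60. 250.] u [0.56444673 0.66192641] n [-0.33051027 -0.32271985] w [-0.15574242 -0.12833021]
can_long 0.56 [116. 121. 168. 252.] u [0.53678782 0.66099616] n [-0.29771134 -0.29693941] w [0.01101741 0.04096699]
```

View pics/w3.png

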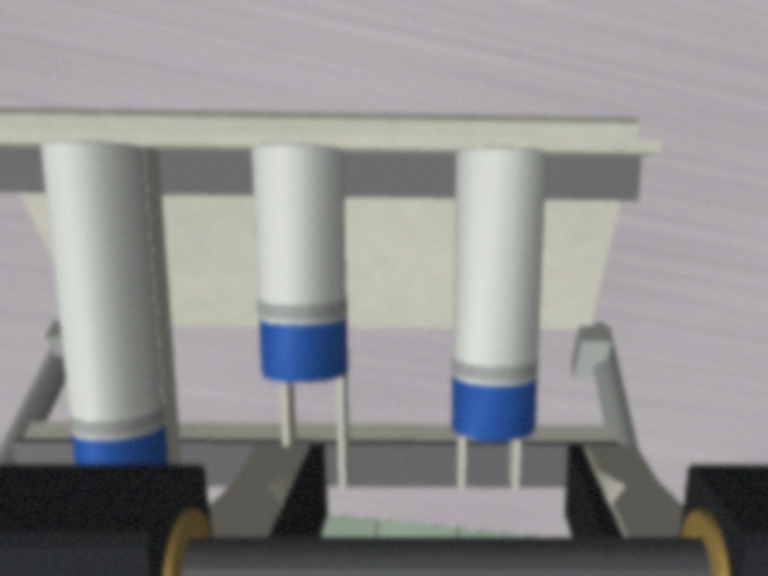

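```bash
python3 -m creep '[[0,0,0,0,0,0,68],[0,0,0,0,0,0,68]]'
python3 - <<'E'
from h import *
s=r.get_state(); print(s['joints'].round(2),s['qd'].round(2),s['contact_force'],s['joint_torque'].round(1))
E
```

```text
time_s: 7.7
tcp_pos: [0.5738, 0.2814, 0.2005]
eef_rot: [1.2, 59.5, 13.9]
contact_force: [-0.3, -0.7, 0.1]
gripper_width: 0.0597
[  44.73    3.2   -49.72   56.6   -18.16 -173.6 ] [ 0.   -0.03 -0.14  0.07  0.04  0.06] [-0.280272   -0.70625787  0.06088183] [ -0.1 -29.4  25.1   2.9   0.2   0. ]
```

Run:
```python
from h import *
import itertools
e=lambda a,v:Ro.from_euler(a,v,degrees=True)
j0=np.array([-51.446,20.546,.682,0,-70.136,-16.507]); R0=e('xyz',[94.778,89.904,116.819])
s=r.get_state(); j1=s['joints'];R1=Rt(s)
def W(j,s4,s6): return e('z',j[0])*e('y',j[1]-j[2])*e('x',s4*j[3])*e('y',-j[4])*e('x',s6*j[5])
for s4,s6 in itertools.product((1,-1),repeat=2):
    A=W(j0,s4,s6).inv()*R0; B=W(j1,s4,s6).inv()*R1; print(s4,s6,np.degrees((A.inv()*B).magnitude()),A.as_euler('xyz',degrees=True),B.as_euler('xyz',degrees=True))
```

```text
1 1 157.12823448266454 [-5.69799665e+01  8.45718456e-02  4.54269130e-02] [150.33080859  26.24060458  15.42955575]
1 -1 113.21671723001069 [-8.99940067e+01  9.56672285e-02 -7.98632951e-03] [163.66671168  22.22848172  20.9275792 ]
-1 1 45.8172911423874 [-5.69799665e+01  8.45718456e-02  4.54269130e-02] [-1.02797196e+02  0.00000000e+00  2.54444375e-14]
-1 -1 0.09618731720752838 [-8.99940067e+01  9.56672285e-02 -7.98632951e-03] [-9.00000000e+01  0.00000000e+00  1.27222187e-14]
```

```bash
cat >> h.py <<'E'
e_=lambda a,v:Ro.from_euler(a,v,degrees=True)
def wrist(Q,j1,j23):
    M=(e_('y',j23).inv()*e_('z',j1).inv()*Q*e_('x',-90).inv())  # Rx(-j4)Ry(-j5)Rx(-j6)
    a=M.as_euler('XYX',degrees=True); out=[]
    for k in (a,np.array([a[0]+180,-a[1],a[2]+180])):
        j=-k; j=(j+180)%360-180
        out.append(j)
    return [j for j in out if j[1]<0]
def target(tilt,yaw=11.65):
    t=np.radians(tilt); yw=np.radians(yaw); c,s=np.cos(yw),np.sin(yw)
    x=np.array([c*np.sin(t),s*np.sin(t),-np.cos(t)]); y=np.array([-s,c,0]); return Ro.from_matrix(np.c_[x,y,np.cross(x,y)])
E
python3 - <<'E'
from h import *
for tilt in(35,30,25,20,10,0):
  for j1 in(38,41,45,48):
    print(tilt,j1,[ (j23,[tuple(w.round(0)) for w in wrist(target(tilt),j1,j23)]) for j23 in(40,50,60)])
E
```

```text
35 38 [(40, [(np.float64(41.0), np.float64(-23.0), np.float64(-150.0))]), (50, [(np.float64(62.0), np.float64(-17.0), np.float64(-174.0))]), (60, [(np.float64(98.0), np.float64(-15.0), np.float64(150.0))])]
35 41 [(40, [(np.float64(43.0), np.float64(-25.0), np.float64(-155.0))]), (50, [(np.float64(63.0), np.float64(-18.0), np.float64(-176.0))]), (60, [(np.float64(95.0), np.float64(-16.0), np.float64(150.0))])]
35 45 [(40, [(np.float64(45.0), np.float64(-27.0), np.float64(-160.0))]), (50, [(np.float64(63.0), np.float64(-21.0), np.float64(-180.0))]), (60, [(np.float64(91.0), np.float64(-18.0), np.float64(151.0))])]
35 48 [(40, [(np.float64(46.0), np.float64(-28.0), np.float64(-163.0))]), (50, [(np.float64(63.0), np.float64(-22.0), np.float64(178.0))]), (60, [(np.float64(88.0), np.float64(-20.0), np.float64(151.0))])]
30 38 [(40, [(np.float64(31.0), np.float64(-26.0), np.float64(-141.0))]), (50, [(np.float64(46.0), np.float64(-18.0), np.float64(-158.0))]), (60, [(np.float64(79.0), np.float64(-13.0), np.float64(169.0))])]
30 41 [(40, [(np.float64(33.0), np.float64(-27.0), np.float64(-146
[... 3159 characters left out ...]
np.float64(-116.0))]), (60, [(np.float64(0.0), np.float64(-30.0), np.float64(-116.0))])]
0 41 [(40, [(np.float64(0.0), np.float64(-50.0), np.float64(-119.0))]), (50, [(np.float64(0.0), np.float64(-40.0), np.float64(-119.0))]), (60, [(np.float64(0.0), np.float64(-30.0), np.float64(-119.0))])]
0 45 [(40, [(np.float64(0.0), np.float64(-50.0), np.float64(-123.0))]), (50, [(np.float64(0.0), np.float64(-40.0), np.float64(-123.0))]), (60, [(np.float64(0.0), np.float64(-30.0), np.float64(-123.0))])]
0 48 [(40, [(np.float64(0.0), np.float64(-50.0), np.float64(-126.0))]), (50, [(np.float64(0.0), np.float64(-40.0), np.float64(-126.0))]), (60, [(np.float64(0.0), np.float64(-30.0), np.float64(-126.0))])]
```

```bash
cat > st.py <<'E'
from h import *
import json
s=r.get_state(); open('st.jsonl','a').write(json.dumps([list(s['joints']),list(s['tcp_pos'])])+'\n')
E
python3 st.py; python3 -m creep '[[0,0,0,-4,0,-2,68],[0,0,0,-4,0,-2,68]]' && python3 -m creep '[[0.05,0.1,0,-1,3,0,68],[0.05,0,0,-1,3,0,68],[0,0,0,0,0,0,68]]' && python3 st.py
cat > fit.py <<'E'
from h import *
import json
from scipy.optimize import least_squares
D=[([-51.446,20.546,.682,0,-70.136,-16.507],[.253,-.626,.227])]+[json.loads(l) for l in open('st.jsonl')]
def fk(j,k):
    h,a0,d,l1,b,l2,L=k
    j=np.asarray(j)
    return e_('z',j[0]).apply(np.array([a0,d,h])+e_('y',j[1]).apply([0,0,l1])+e_('y',j[1]-j[2]).apply(np.array([l2,0,b])+(e_('x',-j[3])*e_('y',-j[4])).apply([L,0,0])))
def fit(): return least_squares(lambda k:np.concatenate([(fk(j,k)-p)*1000 for j,p in D]+[(np.array(k)-[.15,0,-.19,.4,0,.4,.3])*.5]),[.15,0,-.19,.4,0,.4,.3]).x
if __name__=='__main__':
    k=fit(); print(k.round(4)); print([((fk(j,k)-p)*1000).round(1) for j,p in D])
E
python3 fit.py
```

```text
time_s: 7.9
tcp_pos: [0.5, 0.2625, 0.2473]
eef_rot: [0.9, 59.7, 13.6]
contact_force: [0.3, 0.4, 2.1]
gripper_width: 0.0594
time_s: 8.2
tcp_pos: [0.4827, 0.3202, 0.2705]
eef_rot: [7.5, 64.1, 14.8]
contact_force: [-0.8, 0.1, 0.6]
gripper_width: 0.0599
[-0.14    0.3014 -0.1827  0.5604  0.1333  0.111   0.2354]
[array([ 7.9,  5.5, 10. ]), array([ 30.2, -26.4,   8. ]), array([-28.8,  10.4, -18. ])]
```

```bash
cat > fit.py <<'E'
from h import *
import json
from scipy.optimize import least_squares
D=[([-51.446,20.546,.682,0,-70.136,-16.507],[.253,-.626,.227])]+[json.loads(l) for l in open('st.jsonl')]
g=[.245,0,-.15,.54,0,.54,.35]
def fk(j,k):
    h,a0,d,l1,b,l2,L=k
    j=np.asarray(j)
    return e_('z',j[0]).apply(np.array([a0,0,h])+e_('y',j[1]).apply([0,0,l1])+e_('y',j[1]-j[2]).apply(np.array([l2,0,b])+(e_('x',-j[3])*e_('y',-j[4])).apply([L,d,0])))
def fit(): return least_squares(lambda k:np.concatenate([(fk(j,k)-p)*1000 for j,p in D]+[(np.array(k)-g)*50]),g).x
if __name__=='__main__':
    k=fit(); print(k.round(4)); print([((fk(j,k)-p)*1000).round(1) for j,p in D])
E
python3 fit.py
```

```text
[ 2.079e-01 -4.000e-04 -1.923e-01  5.959e-01 -2.800e-03  4.669e-01
  3.774e-01]
[array([-0.1,  0.2,  0.2]), array([-0.5, -0.7, -0.1]), array([ 0.7,  0.9, -0. ])]
```

```bash
cat > ik.py <<'E'
from fit import *
K=fit()
lo=np.array([-176,-82,-58.2,-173.8,-174.7,-.2]); 
LO=np.array([-176.,-82,-58.2,-173.8,-174.7,-173.6]); HI=np.array([176.,121.7,71.7,95.5,-.2,173.6])
def Rj(j): return e_('z',j[0])*e_('y',j[1]-j[2])*e_('x',-j[3])*e_('y',-j[4])*e_('x',-j[5])*e_('x',-90)
def ik(p,Q,seed=None,n=12):
    rng=np.random.default_rng(0); best=[]
    f=lambda j:np.r_[(fk(j,K)-p)*100,(Rj(j).inv()*Q).as_rotvec()*30]
    for i in range(n):
        x0=np.clip(seed,LO+1,HI-.05) if (seed is not None and i==0) else np.array([rng.uniform(-20,70),rng.uniform(-20,70),rng.uniform(-50,60),rng.uniform(-170,90),rng.uniform(-120,-5),rng.uniform(-170,170)])
        s=least_squares(f,x0,bounds=(LO,HI),x_scale=30)
        if s.cost<1e-3 and not any(np.abs(s.x-b).max()<2 for b in best): best.append(s.x)
    return best
E
python3 - <<'E'
from ik import *
m=np.array([.6192,.3084,.0806])
for tilt in(35,32,29,26):
  for half in(0,1):
    Q=target(tilt)*e_('x',180*half); x=Q.as_matrix()[:,0]
    for b in(-.019,.10): print(tilt,half,b,[s.round(0).tolist() for s in ik(m-b*x,Q)])
E
```

```text
35 0 -0.019 []
35 0 0.1 []
35 1 -0.019 []
35 1 0.1 []
32 0 -0.019 []
32 0 0.1 [[32.0, 6.0, -55.0, 95.0, -11.0, 157.0]]
32 1 -0.019 []
32 1 0.1 [[32.0, 6.0, -55.0, 95.0, -11.0, -23.0]]
29 0 -0.019 []
29 0 0.1 []
29 1 -0.019 []
29 1 0.1 [[44.0, 7.0, -51.0, 64.0, -17.0, -2.0]]
26 0 -0.019 []
26 0 0.1 [[49.0, 8.0, -44.0, 44.0, -23.0, -166.0]]
26 1 -0.019 []
26 1 0.1 [[49.0, 8.0, -44.0, 44.0, -23.0, 14.0]]
```

Run:
```python
from ik import *
import ik
m=np.array([.6192,.3084,.0806])
for nm,l,h in(('lim',ik.LO.copy(),ik.HI.copy()),('nolim',np.full(6,-300.),np.full(6,300.))):
  ik.LO,ik.HI=l,h
  for tilt in(20,30,35,40,45,50):
    for half in ((0,1) if nm=='lim' else (0,)):
      Q=target(tilt)*e_('x',180*half); x=Q.as_matrix()[:,0]
      print(nm,tilt,half,[s.round(0).tolist() for s in ik.ik(m+.019*x,Q,n=30)])
```

```text
lim 20 0 [[44.0, 21.0, -39.0, 41.0, -16.0, -161.0]]
lim 20 1 [[44.0, 21.0, -39.0, 41.0, -16.0, 19.0]]
lim 30 0 []
lim 30 1 []
lim 35 0 []
lim 35 1 []
lim 40 0 [[10.0, 21.0, -37.0, -172.0, -8.0, 83.0]]
lim 40 1 [[10.0, 21.0, -37.0, -172.0, -8.0, -97.0]]
lim 45 0 []
lim 45 1 []
lim 50 0 []
lim 50 1 []
nolim 20 0 [[10.0, 22.0, -25.0, -181.0, 23.0, 93.0], [44.0, 21.0, -39.0, 41.0, -16.0, -161.0], [44.0, 21.0, -39.0, 41.0, -16.0, 199.0]]
nolim 30 0 [[10.0, 118.0, 213.0, -182.0, -206.0, 90.0]]
nolim 35 0 [[10.0, 120.0, 217.0, -182.0, -208.0, 90.0]]
nolim 40 0 [[10.0, 21.0, -37.0, -172.0, -8.0, 83.0], [10.0, 21.0, -37.0, 188.0, -8.0, -277.0], [13.0, 20.0, -29.0, -152.0, 1.0, 62.0], [10.0, 21.0, -37.0, 188.0, -8.0, 83.0], [10.0, 21.0, -37.0, -172.0, -8.0, -277.0], [10.0, 122.0, 220.0, -182.0, -212.0, 89.0]]
nolim 45 0 [[10.0, 22.0, -42.0, -176.0, -19.0, 87.0], [10.0, 22.0, -42.0, 184.0, -19.0, -273.0], [23.0, 20.0, -21.0, -120.0, 9.0, 22.0], [10.0, 22.0, -42.0, 184.0, -19.0, 87.0], [10.0, 22.0, -42.0, -176.0, -19.0, -273.0], [10.0, 124.0, 224.0, -183.0, -215.0, 89.0]]
nolim 50 0 [[9.0, 24.0, -46.0, -177.0, -30.0, 88.0], [9.0, 24.0, -46.0, 183.0, -30.0, -272.0], [34.0, 21.0, -21.0, -93.0, 17.0, -12.0], [9.0, 24.0, -46.0, 183.0, -30.0, 88.0], [9.0, 24.0, -46.0, -177.0, -30.0, -272.0], [9.0, 127.0, 227.0, -183.0, -220.0, 89.0]]
```

```bash
cat >> ik.py <<'E'
def tgt(tilt,phi,yaw=11.65,half=0):
    u=target(35,yaw).as_matrix()[:,2]
    return Ro.from_rotvec(np.radians(phi)*u)*target(tilt,yaw)*e_('x',180*half)
E
python3 - <<'E'
from ik import *
m=np.array([.6192,.3084,.0806])
seed=np.array([44,15,-42,45,-20,-165.])
for half in(0,1):
 for tilt in(30,35):
  for phi in(-18,-12,-6,6,12,18):
    Q=tgt(tilt,phi,half=half); x=Q.as_matrix()[:,0]
    sd=seed.copy(); sd[5]+=180*half
    a=ik(m+.014*x,Q,sd,8); b=ik(m-.08*x,Q,sd,8)
    print(half,tilt,phi,Q.as_matrix()[:,0].round(2),[s.round(0).tolist() for s in a],[s.round(0).tolist() for s in b])
E
```

```text
0 30 -18 [ 0.52 -0.21 -0.83] [] []
0 30 -12 [ 0.52 -0.1  -0.85] [] []
0 30 -6 [ 0.51 -0.   -0.86] [] [[45.0, 10.0, -51.0, 74.0, -22.0, 167.0]]
0 30 6 [ 0.47  0.2  -0.86] [] []
0 30 12 [ 0.44  0.3  -0.85] [] []
0 30 18 [ 0.4   0.4  -0.83] [[41.0, 20.0, -29.0, -17.0, -8.0, -96.0]] [[41.0, 9.0, -34.0, -9.0, -14.0, -105.0]]
0 35 -18 [ 0.6  -0.19 -0.78] [] []
0 35 -12 [ 0.59 -0.09 -0.8 ] [] []
0 35 -6 [ 0.58  0.01 -0.81] [] []
0 35 6 [ 0.54  0.22 -0.81] [] []
0 35 12 [ 0.51  0.32 -0.8 ] [] []
0 35 18 [ 0.47  0.41 -0.78] [] []
1 30 -18 [ 0.52 -0.21 -0.83] [[44.0, 23.0, -46.0, 83.0, -31.0, -26.0]] [[57.0, 16.0, -43.0, 60.0, -39.0, -13.0]]
1 30 -12 [ 0.52 -0.1  -0.85] [] [[52.0, 13.0, -47.0, 66.0, -31.0, -13.0]]
1 30 -6 [ 0.51 -0.   -0.86] [] [[45.0, 10.0, -51.0, 74.0, -22.0, -13.0]]
1 30 6 [ 0.47  0.2  -0.86] [] []
1 30 12 [ 0.44  0.3  -0.85] [] []
1 30 18 [ 0.4   0.4  -0.83] [[41.0, 20.0, -29.0, -17.0, -8.0, 84.0]] [[41.0, 9.0, -34.0, -9.0, -14.0, 75.0]]
1 35 -18 [ 0.6  -0.19 -0.78] [] [[54.0, 16.0, -49.0, 75.0, -38.0, -25.0]]
1 35 -12 [ 0.59 -0.09 -0.8 ] [] [[46.0, 12.0, -53.0, 87.0, -29.0, -29.0]]
1 35 -6 [ 0.58  0.01 -0.81] [] []
1 35 6 [ 0.54  0.22 -0.81] [] []
1 35 12 [ 0.51  0.32 -0.8 ] [] []
1 35 18 [ 0.47  0.41 -0.78] [] []
```

Run:
```python
from ik import *
m=np.array([.6192,.3084,.0806])
seeds=[[41,20,-29,-17,-8,-96.],[10,21,-37,-172,-8,83],[25,20,-35,-100,-8,20.]]
for tilt in(30,33,36,40,44,48):
  for phi in(0,10,16,20,24):
    Q=tgt(tilt,phi); x=Q.as_matrix()[:,0]; out=[]
    for b in(-.012,.08,.0):
      p=m-b*x if b!=0 else m+.012*x-.028*x-np.array([.979,.202,0])*.08
      S=[]
      for sd in seeds:
        for s in ik(p,Q,np.array(sd),1): 
          if not any(np.abs(s-q).max()<2 for q in S): S.append(s)
      out.append([s.round(0).astype(int).tolist() for s in S])
    print(tilt,phi,out)
```

```text
30 0 [[], [], []]
30 10 [[], [], []]
30 16 [[], [[43, 8, -40, 6, -9, -121]], []]
30 20 [[[37, 20, -24, -28, -13, -83]], [[38, 9, -29, -19, -18, -92]], [[44, 10, -39, -19, -7, -98]]]
30 24 [[[32, 20, -19, -41, -20, -66]], [[31, 10, -23, -34, -25, -74]], [[35, 11, -30, -40, -17, -70]]]
33 0 [[], [], []]
33 10 [[], [], []]
33 16 [[], [], []]
33 20 [[[38, 19, -25, -32, -9, -79]], [[39, 8, -32, -19, -12, -93]], []]
33 24 [[[31, 20, -20, -47, -18, -60]], [[31, 10, -25, -37, -22, -70]], [[34, 11, -30, -46, -15, -63]]]
36 0 [[], [], []]
36 10 [[], [], []]
36 16 [[], [], []]
36 20 [[[37, 19, -25, -38, -7, -72]], [[40, 8, -36, -19, -6, -95]], []]
36 24 [[[29, 20, -20, -54, -16, -52]], [[30, 9, -26, -43, -19, -64]], [[32, 10, -30, -54, -14, -54]]]
40 0 [[[10, 20, -37, -171, -7, 82]], [], []]
40 10 [[], [], []]
40 16 [[], [], []]
40 20 [[[33, 19, -23, -53, -7, -55]], [], [[41, 10, -36, -46, 0, -67]]]
40 24 [[[25, 20, -20, -66, -16, -37]], [[27, 9, -27, -53, -17, -53]], [[26, 11, -30, -68, -15, -36]]]
44 0 [[], [[11, 8, -40, -161, -2, 72]], [[9, 12, -52, -174, -17, 86]]]
44 10 [[], [], []]
44 16 [[], [], []]
44 20 [[[25, 19, -21, -75, -10, -28]], [[36, 8, -33, -47, -3, -64]], [[26, 10, -31, -79, -10, -25]]]
44 24 [[[19, 20, -20, -82, -18, -18]], [[22, 9, -27, -68, -18, -35]], [[18, 11, -31, -85, -19, -14]]]
48 0 [[], [[9, 9, -49, -173, -16, 85]], []]
48 10 [[[22, 19, -23, -103, -2, 4]], [], [[13, 10, -37, -123, -10, 30]]]
48 16 [[[18, 19, -23, -100, -11, 2]], [], [[15, 11, -34, -106, -14, 11]]]
48 20 [[[15, 20, -23, -99, -17, 2]], [[22, 8, -29, -78, -12, -24]], [[12, 12, -34, -103, -20, 9]]]
48 24 [[[12, 21, -23, -98, -23, 3]], [[14, 10, -28, -84, -22, -14]], [[9, 13, -34, -101, -26, 8]]]
```

```bash
python3 st.py
cat > pl.py <<'E'
from ik import *
def seq(wps,j=None):
    """wps: list of (p,Q); prints turn (tool axes) then shift after turn (cm) for each leg, IK joints"""
    s=r.get_state(); p0=s['tcp_pos']; R0=Rt(s); j=s['joints'] if j is None else j; print('now',p0.round(3),'J',j.round(0))
    for p,Q in wps:
        w=(R0.inv()*Q).as_rotvec(); d=Q.inv().apply(np.array(p)-p0)*100
        k=ik(p,Q,j,1); j=k[0] if k else j
        print('turn',w.round(3),'n%.1f'%(max(np.linalg.norm(w)/.148,0)),'shift',d.round(2),'n%.1f'%(np.linalg.norm(d)/5),'J',j.round(0) if k else 'NONE'); p0,R0=np.array(p),Q
E
python3 - <<'E'
from pl import *
m=np.array([.6192,.3084,.0806]); Q=tgt(35,23); x=Q.as_matrix()[:,0]
p=np.array([.48,.29,.28])
pp=m-.10*x; print('pre',pp,'x',x)
seq([(p,tgt(5,5)),(p,tgt(5,23)),(p,Q),(pp,Q),(m+.010*x,Q)])
E
```

```text
pre [0.57537982 0.25947018 0.15600334] x [ 0.43820181  0.48929823 -0.75403343]
now [0.483 0.32  0.27 ] J [  64.   -4.  -39.   30.  -41. -167.]
turn [-0.105  0.366  0.044] n2.6 shift [-1.24 -2.78 -0.91] n0.6 J [  51.    4.  -14.   -0.  -66. -127.]
turn [-0.157  0.     0.272] n2.1 shift [0. 0. 0.] n0.0 J [ 39.   4.  -9. -18. -66. -99.]
turn [-0.    -0.524 -0.   ] n3.5 shift [0. 0. 0.] n0.0 J [  53.  -13.  -46.   11.  -17. -134.]
turn [0. 0. 0.] n0.0 shift [ 12.04 -10.45   0.03] n3.2 J [ 33.   7. -28. -35. -18. -74.]
turn [0. 0. 0.] n0.0 shift [11.  0.  0.] n2.2 J [ 31.  19. -21. -48. -15. -59.]
```

```bash
python3 -m creep '[[-0.035,0.122,0.015,0,0,0,55],[-0.035,0.122,0.015,0,0,0,55],[-0.035,0.122,0.015,-0.6,-1.4,-0.5,55],[-0.052,0,0.09,-0.6,-1.4,-0.4,55],[-0.052,0,0.09,0,0,0,55],[-0.053,0,0.092,0,0,0,55],[0,0,0,0,0,0,55]]'
python3 st.py
python3 - <<'E'
from pl import *
print(fit().round(4))
m=np.array([.6192,.3084,.0806]); Q=tgt(35,23); x=Q.as_matrix()[:,0]
p=np.array([.51,.24,.23]); pp=m-.10*x
seq([(p,tgt(5,23)),(p,Q),(pp,Q),(m+.010*x,Q)])
E
```

```text
time_s: 8.9
tcp_pos: [0.4813, 0.2817, 0.2758]
eef_rot: [64.4, 70.3, 87.7]
contact_force: [1.0, -0.3, 0.2]
gripper_width: 0.0483
[ 0.2032 -0.0007 -0.1921  0.5985 -0.001   0.4653  0.3777]
now [0.481 0.282 0.276] J [  40.    3.  -12.  -16.  -63. -100.]
turn [-0.009  0.031  0.018] n0.2 shift [ 2.82 -6.2   0.45] n1.4 J [ 32.   8. -11. -20. -63. -90.]
turn [-0.    -0.524 -0.   ] n3.5 shift [0. 0. 0.] n0.0 J [  41.   -7.  -39.  -14.  -18. -101.]
turn [0. 0. 0.] n0.0 shift [ 9.4  -3.35  1.32] n2.0 J [ 33.   7. -28. -35. -18. -74.]
turn [0. 0. 0.] n0.0 shift [11.  0.  0.] n2.2 J [ 31.  19. -21. -48. -15. -59.]
```

```bash
python3 -m creep '[[-0.005,0.015,0.009,1.4,-3.1,0.2,55],[-0.005,0.015,0.009,1.4,-3.1,0.2,55],[0,-0.131,0,0,0,0,55],[0,-0.131,0,0,0,0,55],[0,-0.131,0,0,0,0,55],[0,-0.131,0,0,0,0,55],[0,0,0,2,-1.5,0.7,55],[0,0,0,2,-1.5,0.6,55]]' && python3 -m creep '[[0,0,0,2.5,0,0,55],[0,0,0,2.5,0,0,55],[0,0,0,0,0,0,55]]'
python3 st.py
python3 - <<'E'
from pl import *
m=np.array([.6192,.3084,.0806]); Q=tgt(35,23); x=Q.as_matrix()[:,0]
seq([(m-.10*x,Q),(m+.010*x,Q)])
im,d=r.capture('wrist'); cv2.imwrite('pics/w4.png',im)
B=target(35).as_matrix()
for k in r.masks_of('can_medium','wrist')[:4]+r.masks_of('can_long','wrist')[:3]+r.masks_of('can_short','wrist')[:3]:
    p=pts('wrist',d,k['pixels'])@B; print(round(k['score'],2),np.round(k['rect']),'x',np.percentile(p[:,0],[2,10]),'w',np.percentile(p[:,1],[3,97]),'u',np.percentile(p[:,2],[1,99]))
print('exp',m@B)
E
```

```text
time_s: 9.7
tcp_pos: [0.5452, 0.2366, 0.1966]
eef_rot: [29.2, 49.6, 48.7]
contact_force: [1.8, 0.2, 2.2]
gripper_width: 0.0481
time_s: 10.0
tcp_pos: [0.5706, 0.2614, 0.1569]
eef_rot: [29.4, 49.7, 48.5]
contact_force: [-0.8, -1.2, 0.3]
gripper_width: 0.0479
now [0.571 0.261 0.157] J [ 34.   6. -29. -32. -18. -77.]
turn [ 0.001 -0.014  0.003] n0.1 shift [ 0.19 -0.39  0.3 ] n0.1 J [ 33.   7. -28. -35. -18. -74.]
turn [0. 0. 0.] n0.0 shift [11.  0.  0.] n2.2 J [ 31.  19. -21. -48. -15. -59.]
0.92 [268. 148. 308. 274.] x [0.29734306 0.29811457] w [0.16344123 0.1937489 ] u [0.53750139 0.65115278]
0.89 [522.   1. 560.  34.] x [0.25053003 0.25219061] w [0.40173036 0.42108684] u [0.40853476 0.43543946]
0.8 [ 36. 154. 115. 338.] x [0.29725178 0.29798717] w [0.00678171 0.03838836] u [0.53668369 0.62296149]
0.69 [  1. 122. 348. 337.] x [0.31960341 0.32138866] w [-0.03831879  0.24335469] u [0.51936047 0.68770908]
0.62 [168. 149. 221. 263.] x [0.297206  0.2979819] w [0.08442914 0.1166318 ] u [0.53706623 0.6189699 ]
exp [0.31753847 0.17701006 0.59401374]
```

View pics/w4.png

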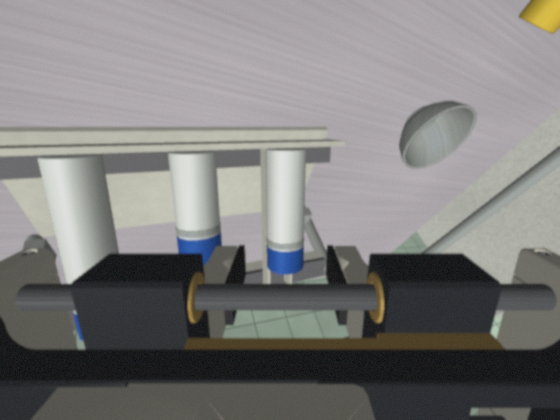

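```bash
python3 -m creep '[[0,-0.014,0.003,0.2,-0.3,0.3,55],[0,0,0,3,0,0,55],[0,0,0,2.5,0,0,55],[0,0,0,2,0,0,55],[0,0,0,1,0,0,55],[0,0,0,0,0,0,55]]'
python3 st.py
python3 - <<'E'
from pl import *
B=target(35).as_matrix(); m=B@[.316,.1785,.5942]; Q=tgt(35,23); x=Q.as_matrix()[:,0]
seq([(m+.010*x,Q)])
E
```

```text
time_s: 10.8
tcp_pos: [0.613, 0.3013, 0.0949]
eef_rot: [28.9, 48.7, 48.0]
contact_force: [-0.5, -0.8, -0.1]
gripper_width: 0.0484
now [0.613 0.301 0.095] J [ 32.  16. -23. -45. -15. -62.]
turn [ 0.002  0.004 -0.001] n0.0 shift [ 2.62  0.1  -0.19] n0.5 J [ 32.  19. -21. -48. -15. -59.]
```

```bash
python3 -m creep '[[0,0,0,1,0.1,-0.2,55],[0,0,0,1,0,0,55],[0,0,0,0.6,0,0,55],[0,0,0,0,0,0,30],[0,0,0,0,0,0,20],[0,0,0,0,0,0,10],[0,0,0,0,0,0,10]]' 12
python3 st.py
python3 - <<'E'
from pl import *
B=target(35).as_matrix(); s=r.get_state(); print(s['gripper_width'],s['contact_force']); p=s['tcp_pos']; R=Rt(s)
n=-B[:,0]; fx=-np.array([.979,.202,0])
Q=R
seq([(p+.027*n,Q),(p+.027*n+.08*fx,Q),(p+.027*n+.09*fx+[0,0,.12],Q)])
E
```

```text
time_s: 11.5
tcp_pos: [0.6222, 0.3151, 0.0752]
eef_rot: [29.0, 48.7, 48.1]
contact_force: [-2.2, 4.0, 0.1]
gripper_width: 0.0355
0.03545405599311627 [-2.20508658  3.96483571  0.08483287]
now [0.622 0.315 0.075] J [ 31.  19. -21. -49. -15. -58.]
turn [0. 0. 0.] n0.0 shift [-2.48  1.06  0.01] n0.5 J [ 34.  16. -24. -44. -14. -65.]
turn [0. 0. 0.] n0.0 shift [-4.25  1.82 -6.53] n1.6 J [ 38.  10. -33. -44.  -9. -68.]
turn [0. 0. 0.] n0.0 shift [-9.54  4.06  6.11] n2.4 J [  48.   -4.  -44.    1.   -8. -121.]
```

```bash
python3 -m creep '[[0,0,0,0,0,0,10],[0,0,0,-0.8,0.35,0,10],[0,0,0,-0.8,0.35,0,10],[0,0,0,-0.9,0.36,0,10]]' 20 && python3 -m creep '[[0,0,0,-1.1,0.45,-1.6,10],[0,0,0,-1.1,0.45,-1.6,10],[0,0,0,-1.1,0.45,-1.6,10],[0,0,0,-1.1,0.45,-1.7,10],[0,0,0,0,0,0,10]]'
python3 st.py
python3 - <<'E'
from pl import *
s=r.get_state(); p=s['tcp_pos']; R=Rt(s); print(s['contact_force'],s['gripper_width'])
seq([(p+[-.02,-.03,.10],R),(p+[-.02,-.03,.10],tgt(10,23)),([.5,.1,.25],tgt(5,10))])
seq([(p+[-.03,-.06,.10],tgt(20,23)),([.45,.1,.25],target(0)),([.5,-.1,.25],target(0,-5.6))])
E
```

```text
time_s: 11.9
tcp_pos: [0.6072, 0.3105, 0.0969]
eef_rot: [28.9, 48.7, 47.9]
contact_force: [0.2, -0.4, -1.4]
gripper_width: 0.0354
time_s: 12.4
tcp_pos: [0.5261, 0.2929, 0.0978]
eef_rot: [28.9, 48.8, 48.0]
contact_force: [1.0, 0.6, -1.8]
gripper_width: 0.0357
[ 1.01793126  0.59191234 -1.8474289 ] 0.03568970594805636
now [0.526 0.293 0.098] J [ 38.   9. -33. -44.  -9. -69.]
turn [0. 0. 0.] n0.0 shift [-9.87  1.44  3.67] n2.1 J [  46.   -5.  -44.   -9.  -10. -109.]
turn [0.002 0.439 0.   ] n3.0 shift [0. 0. 0.] n0.0 J [ 35.   7. -17. -20. -52. -91.]
turn [ 0.105  0.087 -0.201] n1.6 shift [ -7.84 -14.47  -4.74] n3.4 J [ 28.   1. -18.  -8. -64. -98.]
now [0.526 0.293 0.098] J [ 38.   9. -33. -44.  -9. -69.]
turn [0.002 0.265 0.   ] n1.8 shift [-11.99  -0.72  -0.79] n2.4 J [ 35.  -0. -27. -21. -39. -90.]
turn [ 0.171  0.344 -0.366] n3.6 shift [ -5.22 -12.09  -7.2 ] n3.0 J [  37.   -1.  -23.   -0.  -68. -115.]
turn [0.301 0.    0.   ] n2.0 shift [  0.   -19.42   6.93] n4.1 J [  11.    4.  -18.   -0.  -68. -106.]
```

```bash
python3 -m creep '[[0,0,0,-2,0.3,0.7,10],[0,0,0,-2,0.3,0.7,10],[0,0,0,-2,0.3,0.7,10],[0,0,0,-2,0.3,0.8,10],[0,0,0,-1.9,0.3,0.8,10],[0,0,0,0,0,0,10]]' && python3 -m creep '[[0,0.11,0,0,0,0,10],[0,0.11,0,0,0,0,10],[0,0.11,0,0,0,0,10],[0,0.11,0,0,0,0,10]]'
python3 st.py
python3 - <<'E'
from pl import *
s=r.get_state(); print(s['contact_force'],s['gripper_width'])
seq([([.45,.1,.26],target(0,-5.6)),([.5,-.1,.26],target(0,-5.6)),([.53,-.19,.26],target(0,-5.6))])
E
```

```text
time_s: 13.0
tcp_pos: [0.5088, 0.2648, 0.2019]
eef_rot: [28.8, 48.5, 48.0]
contact_force: [-0.5, 0.9, -1.0]
gripper_width: 0.0356
time_s: 13.4
tcp_pos: [0.5098, 0.2637, 0.1988]
eef_rot: [56.5, 67.6, 79.8]
contact_force: [-0.0, 0.9, -1.3]
gripper_width: 0.0356
[-0.02211233  0.90996812 -1.33477165] 0.03562937880497542
now [0.51  0.264 0.199] J [ 35.   7. -17. -20. -51. -92.]
turn [ 0.497  0.129 -0.373] n4.3 shift [ -6.12 -16.88  -4.36] n3.7 J [  37.   -1.  -22.   -0.  -70. -133.]
turn [0. 0. 0.] n0.0 shift [  0.   -19.42   6.93] n4.1 J [  11.    4.  -17.   -0.  -70. -106.]
turn [0. 0. 0.] n0.0 shift [ 0.   -8.66  3.86] n1.9 J [  0.   9. -11.  -0. -70. -96.]
```

```bash
python3 -m creep '[[0,0,0,-3,0,-1,10],[0.099,0.026,-0.075,-3,0,-1,10],[0.099,0.026,-0.075,0,0,0,10],[0.099,0.026,-0.075,0,0,0,10],[0.099,0.026,-0.075,0,0,0,10],[0.101,0.025,-0.073,0,0,0,10],[0,0,0,0,-4,0,10],[0,0,0,0,-4,0,10]]' && python3 -m creep '[[0,0,0,0,-4.5,0.5,10],[0,0,0,0,-4.5,0.5,10],[0,0,0,0,-4.5,0.5,10],[0,0,0,0,-4.5,0.5,10],[0,0,0,0,-4,0.5,10],[0,0,0,0,-3,0.5,10]]'
python3 st.py
python3 - <<'E'
from pl import *
s=r.get_state(); print(s['contact_force'],s['gripper_width'])
seq([([.53,-.19,.26],target(0,-5.6))])
d0=None
for n in('top','side'):
    im,d=r.capture(n); cv2.imwrite(f'pics/{n}2.png',im); np.save(n+'2.npy',d)
    for q in('lid','case','can_medium','can_short','can_long'):
        for k in r.masks_of(q,n)[:5]:
            p=pts(n,d,k['pixels'])
            if len(p): print(n,q,round(k['score'],2),np.round(k['rect']),np.median(p,0).round(3),np.percentile(p,[2,98],axis=0).round(3).tolist())
t=cv2.imread('pics/top2.png')[140:290,150:430];cv2.imwrite('pics/c.png',cv2.resize(t,None,fx=2.8,fy=2.8,interpolation=3))
E
```

```text
time_s: 14.2
tcp_pos: [0.4787, 0.1552, 0.2475]
eef_rot: [-67.7, 89.9, -73.2]
contact_force: [-0.0, -0.6, -1.3]
gripper_width: 0.0355
time_s: 14.8
tcp_pos: [0.4837, -0.0992, 0.2489]
eef_rot: [20.2, 89.8, 14.5]
contact_force: [1.3, 0.4, -0.4]
gripper_width: 0.035
[ 1.34923791  0.37812771 -0.35471115] 0.03504491595529055
now [ 0.484 -0.099  0.249] J [  11.    2.  -20.   -0.  -68. -107.]
turn [-0.002  0.003 -0.001] n0.0 shift [-1.11 -8.59  5.49] n2.1 J [  0.   9. -11.   0. -70. -96.]
top lid 0.79 [302. 168. 367. 201.] [ 0.66  -0.215  0.159] [[0.623, -0.295, 0.06], [0.689, -0.112, 0.219]]
top case 0.82 [303. 167. 366. 264.] [ 0.636 -0.231  0.1  ] [[0.417, -0.293, 0.001], [0.683, -0.114, 0.219]]
top can_medium 0.65 [295. 239. 313. 257.] [ 0.44  -0.095  0.27 ] [[0.423, -0.12, -0.0], [0.461, -0.079, 0.278]]
top can_medium 0.65 [202. 247. 227. 277.] [0.398 0.196 0.033] [[0.347, 0.161, 0.02], [0.448, 0.231, 0.046]]
top can_medium 0.63 [120. 252. 135. 291.] [0.354 0.5   0.031] [[0.297, 0.485, -0.003], [0.408, 0.531, 0.043]]
top can_medium 0.57 [153. 259. 190. 277.] [0.371 0.359 0.033] [[0.354, 
[... 949 characters left out ...]
[0.411, 0.037, 0.012], [0.519, 0.07, 0.039]]
side can_medium 0.81 [306. 326. 333. 369.] [0.377 0.362 0.032] [[0.354, 0.302, 0.011], [0.399, 0.413, 0.039]]
side can_medium 0.72 [321. 158. 336. 167.] [ 0.444 -0.08   0.266] [[0.429, -0.099, 0.243], [0.46, -0.072, 0.274]]
side can_medium 0.7 [297. 395. 346. 419.] [0.354 0.511 0.032] [[0.299, 0.487, 0.015], [0.41, 0.527, 0.039]]
side can_short 0.67 [226. 270. 256. 296.] [0.618 0.239 0.079] [[0.585, 0.216, 0.051], [0.67, 0.255, 0.109]]
side can_short 0.3 [216. 182. 239. 229.] [0.731 0.004 0.11 ] [[0.708, -0.028, 0.007], [0.763, 0.02, 0.171]]
side can_long 0.94 [210. 238. 257. 265.] [0.671 0.166 0.099] [[0.602, 0.143, 0.053], [0.724, 0.186, 0.137]]
```

View pics/c.png

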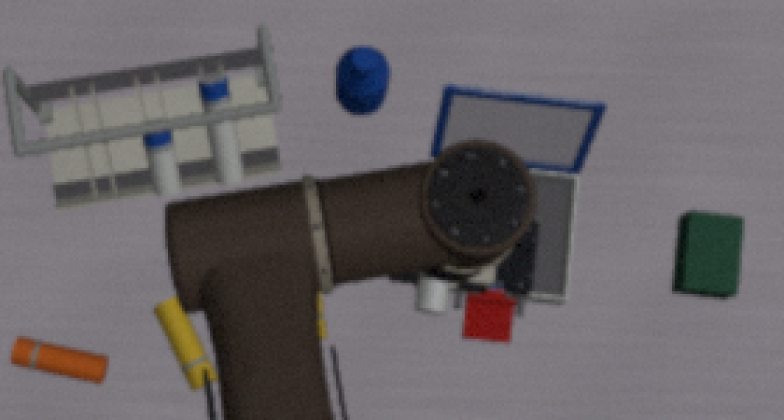

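Run:
```python
from h import *
im,d=r.capture('wrist'); cv2.imwrite('pics/w5.png',im); np.save('w5.npy',d)
yw=np.radians(-5.58); A=np.array([[np.cos(yw),np.sin(yw),0],[-np.sin(yw),np.cos(yw),0],[0,0,1]]); o=np.array([.546,-.193,0])
B,G,R=[im[...,i].astype(int) for i in range(3)]
m=(B>80)&(R<.5*B)&(d>0); p=(pts('wrist',d,m)-o)@A.T; print(len(p),np.percentile(p,[1,50,99],axis=0).round(3))
for lo,hi in((.040,.05),(.02,.028)):
    q=p[(p[:,2]>lo)&(p[:,2]<hi)&(abs(p[:,0])<.09)&(abs(p[:,1])<.09)]; print(lo,len(q)); 
    if len(q): print(np.percentile(q,[2,98],axis=0).round(4)); print(np.histogram(q[:,0],np.arange(-.09,.1,.01)),np.histogram(q[:,1],np.arange(-.05,.06,.005)))
a=(pts('wrist',d)-o)@A.T; k=a[(a[:,2]>.055)&(a[:,2]<.068)&(abs(a[:,0])<.1)&(abs(a[:,1])<.11)]; print('rim',len(k),np.percentile(k,[1,5,95,99],axis=0).round(4))
```

```text
1118 [[-0.07  -0.023  0.016]
 [-0.036  0.023  0.047]
 [ 0.035  0.107  0.274]]
0.04 225
[[-0.0697 -0.0251  0.0448]
 [-0.0642  0.0312  0.0479]]
(array([  0,   0, 225,   0,   0,   0,   0,   0,   0,   0,   0,   0,   0,
         0,   0,   0,   0,   0]), array([-9.00000000e-02, -8.00000000e-02, -7.00000000e-02, -6.00000000e-02,
       -5.00000000e-02, -4.00000000e-02, -3.00000000e-02, -2.00000000e-02,
       -1.00000000e-02, -4.16333634e-17,  1.00000000e-02,  2.00000000e-02,
        3.00000000e-02,  4.00000000e-02,  5.00000000e-02,  6.00000000e-02,
        7.00000000e-02,  8.00000000e-02,  9.00000000e-02])) (array([ 0,  0,  0,  0,  6, 21, 17, 21, 18, 19, 20, 19, 20, 20, 19, 16,  9,
        0,  0,  0,  0]), array([-5.00000000e-02, -4.50000000e-02, -4.00000000e-02, -3.50000000e-02,
       -3.00000000e-02, -2.50000000e-02, -2.00000000e-02, -1.50000000e-02,
       -1.00000000e-02, -5.00000000e-03, -2.77555756e-17,  5.00000000e-03,
        1.00000000e-02,  1.50000000e-02,  2.00000000e-02,  2.50000000e-02,
        3.00000000e-02,  3.50000000e-02,  4.00000000e-02,  4.50000000e-02,
        5.00000
[... 497 characters left out ...]
00e-02,  8.00000000e-02,  9.00000000e-02])) (array([  0,   0,   0,   0,   0,   0,   0,  41, 118,   0,   0,   0,  36,
        92,   0,   0,   0,   0,   0,   0,   0]), array([-5.00000000e-02, -4.50000000e-02, -4.00000000e-02, -3.50000000e-02,
       -3.00000000e-02, -2.50000000e-02, -2.00000000e-02, -1.50000000e-02,
       -1.00000000e-02, -5.00000000e-03, -2.77555756e-17,  5.00000000e-03,
        1.00000000e-02,  1.50000000e-02,  2.00000000e-02,  2.50000000e-02,
        3.00000000e-02,  3.50000000e-02,  4.00000000e-02,  4.50000000e-02,
        5.00000000e-02,  5.50000000e-02]))
rim 921 [[-0.0921 -0.0925  0.0553]
 [-0.0919 -0.0917  0.0559]
 [ 0.0059  0.0383  0.0638]
 [ 0.0146  0.0468  0.0653]]
```

View pics/w5.png

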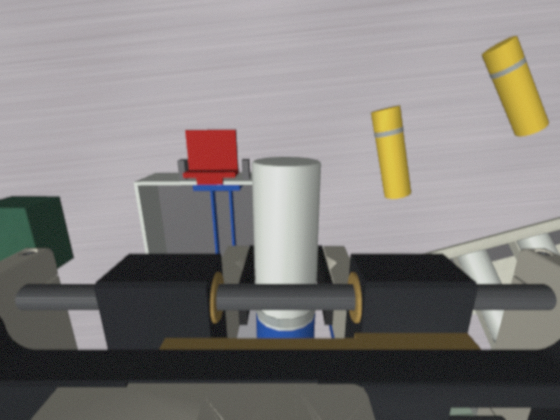

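Run:
```python
from pl import *
s=r.get_state(); im,d=r.capture('wrist'); R=Rt(s)
for k in r.masks_of('can_medium','wrist')[:2]:
    p=R.inv().apply(pts('wrist',d,k['pixels'])-s['tcp_pos']); print(k['score'],np.round(k['rect']),np.percentile(p,[1,3,50,97,99],axis=0).round(4).tolist())
c=np.array([.5462,-.1905,0])
seq([(c+[0,0,.15],target(0,-5.58)),(c+[0,0,.030],target(0,-5.58))])
```

```text
0.92 [373. 105. 411. 198.] [[0.212, 0.1118, -0.0923], [0.2124, 0.114, -0.089], [0.2157, 0.1353, -0.0393], [0.2301, 0.1603, 0.0167], [0.2377, 0.1644, 0.0199]]
0.91 [252. 157. 321. 340.] [[-0.0253, -0.0172, -0.06], [-0.0243, -0.0159, -0.0599], [-0.0213, 0.0008, -0.0256], [-0.0072, 0.0172, 0.0366], [0.074, 0.0183, 0.0415]]
now [ 0.484 -0.097  0.25 ] J [  12.    2.  -20.    0.  -68. -107.]
turn [-0.001  0.003 -0.   ] n0.0 shift [ 9.96 -8.72  7.12] n3.0 J [  0.  15. -18.   0. -57. -96.]
turn [0. 0. 0.] n0.0 shift [12.  0.  0.] n2.4 J [  0.  23. -25.  -0. -42. -96.]
```

```bash
python3 -m creep '[[0,0,0,0,-2.9,2.4,10],[0,0,0,0,-2.9,2.4,10],[0,0,0,0,-2.9,2.5,10],[0,0,0,3.3,0,0,10],[0,0,0,3.3,0,0,10],[0,0,0,3.4,0,0,10],[0,0,0,0,0,0,10]]'
python3 - <<'E'
from pl import *
s=r.get_state(); im,d=r.capture('wrist'); R=Rt(s)
yw=np.radians(-5.58); A=np.array([[np.cos(yw),np.sin(yw),0],[-np.sin(yw),np.cos(yw),0],[0,0,1]]); o=np.array([.546,-.193,0])
cp=[]
for k in r.masks_of('can_medium','wrist')[:2]:
    p=(pts('wrist',d,k['pixels'])-o)@A.T; p=p[p[:,2]>.1]
    if len(p)>500: print('can',np.percentile(p,[1,3,50,97,99],axis=0).round(4).tolist())
B,G,Rr=[im[...,i].astype(int) for i in range(3)]
p=(pts('wrist',d,(B>80)&(Rr<.5*B)&(d>0))-o)@A.T
q=p[(p[:,2]>.04)&(p[:,2]<.05)&(abs(p[:,0])<.09)&(abs(p[:,1])<.09)]; print('stop',len(q),np.percentile(q,[1,99],axis=0).round(4) if len(q) else '')
print('tcp case frame',A@(s['tcp_pos']-o))
seq([([.548,-.1907,.03],target(0,-5.58))])
E
```

```text
time_s: 16.25
tcp_pos: [0.5449, -0.1906, 0.1451]
eef_rot: [174.6, 89.7, 168.8]
contact_force: [0.5, -0.3, -1.2]
gripper_width: 0.0351
can [[-0.058, -0.0144, 0.1503], [-0.0579, -0.0133, 0.1583], [-0.0242, 0.0032, 0.1715], [0.0384, 0.0193, 0.1744], [0.0422, 0.0204, 0.1748]]
stop 80 [[-0.069  -0.0268  0.049 ]
 [-0.0589  0.0311  0.05  ]]
tcp case frame [-0.00137058  0.00230352  0.14509468]
now [ 0.548 -0.191  0.15 ] J [  0.  15. -18.   0. -57. -96.]
turn [-0.001  0.002  0.001] n0.0 shift [12.02  0.04 -0.03] n2.4 J [  0.  23. -25.   0. -42. -96.]
```

```bash
python3 -m creep '[[0,0,0,3,0,0,10],[0,0,0,3,0,0,10],[0,0,0,2,0,0,10],[0,0,0,1.5,0,0,10],[0,0,0,1,0,0,10],[0,0,0,0.6,0,0,10],[0,0,0,0.2,0,0,10],[0,0,0,0,0,0,10]]' && python3 -m creep '[[0,0,0,0.2,0,0,10],[0,0,0,0.1,0,0,10],[0,0,0,0,0,0,10]]'
```

```text
time_s: 17.15
tcp_pos: [0.549, -0.191, 0.0375]
eef_rot: [0.4, 89.8, -5.3]
contact_force: [0.4, -0.4, -0.6]
gripper_width: 0.0356
time_s: 17.45
tcp_pos: [0.5484, -0.191, 0.0339]
eef_rot: [1.7, 89.8, -3.9]
contact_force: [0.0, -0.6, -0.8]
gripper_width: 0.0356
```

```bash
python3 -m creep '[[0,0,0,0.15,0,0,10],[0,0,0,0.1,0,0,10],[0,0,0,0,0,0,10]]' && python3 -m creep '[[0,0,0,0.1,0,0,10],[0,0,0,0.1,0,0,10],[0,0,0,0,0,0,10]]'
```

```text
time_s: 17.75
tcp_pos: [0.5488, -0.1912, 0.0324]
eef_rot: [-7.2, 89.8, -12.8]
contact_force: [-3.6, 1.0, 10.4]
gripper_width: 0.0355
time_s: 18.05
tcp_pos: [0.5489, -0.1914, 0.032]
eef_rot: [-10.1, 89.7, -15.7]
contact_force: [-8.5, 1.5, 23.2]
gripper_width: 0.0352
```

```bash
python3 -m creep '[[0,0,0,-0.2,0,0,10],[0,0,0,0,0,0,25],[0,0,0,0,0,0,50],[0,0,0,0,0,0,65],[0,0,0,0,0,0,65],[0,0,0,0,0,0,65]]' && python3 -m creep '[[0,0,0,-1,0,0,65],[0,0,0,-2,0,0,65],[0,0,0,-4,0,0,65],[0,0,0,-4.5,0,0,65],[0,0,0,-4.5,0,-1,65],[0,0,0,-4,0,-3,65],[0,0,0,0,3,-4,65],[0,0,0,0,3,-4,65]]' && python3 -m creep '[[0,0,0,0,4.5,-1,65],[0,0,0,0,4.5,0,65],[0,0,0,0,4.5,0,65],[0,0,0,0,4.5,0,65],[0,0,0,0,4.5,0,65],[0,0,0,0,0,0,65]]'
python3 - <<'E'
from h import *
yw=np.radians(-5.58); A=np.array([[np.cos(yw),np.sin(yw),0],[-np.sin(yw),np.cos(yw),0],[0,0,1]]); o=np.array([.546,-.193,0])
ims=[]
for n in('top','side'):
    im,d=r.capture(n); 
    for q in('lid','can_medium','can_short','can_long','bottle','bowl','carton'):
        for k in r.masks_of(q,n)[:5]:
            p=pts(n,d,k['pixels'])
            if len(p) and k['score']>.3: print(n,q,round(k['score'],2),np.median(p,0).round(3),'caseframe',np.percentile((p-o)@A.T,[2,98],axis=0).round(3).tolist() if q in('lid','can_medium') and np.median(p[:,1])<-.05 else '')
    ims.append(cv2.resize(im[100:270,200:400] if n=='side' else im[130:300,250:450],None,fx=2,fy=2,interpolation=3))
cv2.imwrite('pics/end.png',np.hstack(ims))
E
```

```text
time_s: 18.65
tcp_pos: [0.5483, -0.191, 0.0309]
eef_rot: [1.7, 89.9, -4.0]
contact_force: [-0.3, 0.2, 0.8]
gripper_width: 0.056
time_s: 19.45
tcp_pos: [0.4337, -0.1192, 0.2324]
eef_rot: [8.3, 89.7, 2.5]
contact_force: [0.7, 2.2, 0.6]
gripper_width: 0.0572
time_s: 20.05
tcp_pos: [0.4472, 0.1096, 0.2316]
eef_rot: [15.3, 89.7, 9.9]
contact_force: [0.1, 0.1, -1.0]
gripper_width: 0.057
top lid 0.83 [ 0.656 -0.202  0.148] caseframe [[0.082, -0.091, 0.062], [0.137, 0.092, 0.219]]
top can_medium 0.66 [0.413 0.038 0.035] caseframe 
top can_medium 0.58 [ 0.547 -0.191  0.053] caseframe [[-0.057, -0.016, 0.038], [0.055, 0.017, 0.063]]
top can_medium 0.57 [0.354 0.5   0.033] caseframe 
top can_medium 0.41 [ 0.719 -0.015  0.113] caseframe 
top can_short 0.81 [0.616 0.227 0.082] caseframe 
top can_long 0.74 [ 0.522 -0.458  0.058] caseframe 
top can_long 0.6 [0.651 0.154 0.097] caseframe 
top bottle 0.82 [ 0.718 -0.016  0.114] caseframe 
top bowl 0.94 [0.537 0.495 0.019] caseframe 
top carton 0.71 [ 0.521 -0.458  0.058] caseframe 
side lid 0.88 [ 0.662 -0.194  0.142] caseframe [[0.087, -0.187, -0.001], [0.231, 0.099, 0.216]]
side can_medium 0.9 [0.377 0.362 0.032] caseframe 
side can_medium 0.87 [0.406 0.208 0.032] caseframe 
side can_medium 0.87 [0.355 0.512 0.031] caseframe 
side can_medium 0.86 [0.462 0.056 0.031] caseframe 
side can_medium 0.7 [ 0.56 -0.18  0.05] caseframe [[-0.031, -0.006, 0.029], [0.058, 0.023, 0.06]]
side can_short 0.86 [0.62  0.239 0.078] caseframe 
side can_long 0.76 [0.654 0.167 0.096] caseframe 
side can_long 0.67 [0.734 0.004 0.098] caseframe 
side bottle 0.58 [0.733 0.005 0.108] caseframe 
side bowl 0.95 [0.538 0.485 0.019] caseframe
```

View pics/end.png

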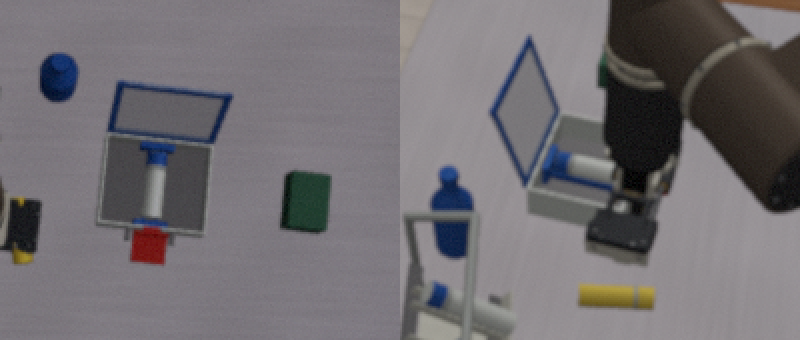

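```bash
python3 -m creep '[[0,0,0,0,0,0,65],[0,0,0,0,0,0,65]]'; python3 -c "
from plant import r
r.close_job()"
```

```text
time_s: 21.05
tcp_pos: [0.4466, 0.1055, 0.2308]
eef_rot: [1.0, 89.8, -4.7]
contact_force: [-0.3, 0.5, 0.5]
gripper_width: 0.0571
the job is handed in; nothing more can be done
```

The job is done and handed in at about 21 s of robot time. I pressed the catch and the lid sprang open. Then I took the medium canister from the rack's left bay, set it in the blue cradle, let go and moved the arm clear.

**Choice of canister:** measured from the wrist camera, the three in the rack were about 90, 114 and 136 mm long. The 114 mm one is the medium.

**Last checks:**
- **Canister:** it lies on the cradle between the stops, about 1 mm from the middle (−57 to +55 mm along the cradle).
- **Lid:** it is open, with its front edge at about 0.22 m.
- **Bystanders:** in the top picture the bottle, bowl, carton and the other two canisters are where they were at the start.
- **Robot:** it touches nothing; the force reading is about zero.

**What did not go to plan:**
- My first approach, tilted square to the slope, ran into the last joint's limit. I used an approach rolled about 23° around the canister's axis instead, which gripped cleanly.
- While setting down I went slightly too far, and the wrist force reached about 23 N on the rails. I backed off 2 mm before releasing.
- In the final side view the arm hid part of the canister, so its position rests mainly on the top view.

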